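# Pack the roll-call caddy and hold it up level

## Task

Finish packing the carry caddy for the roll call: lay the loose marker pen in the undivided half with the marker already there, and stand the hand stamp upright in the free lane beside the stamp pad, setting each one in gently. Then take the loaded caddy by its handle, lift it about 15 cm clear of the counter without tipping it, and hold it there steady and level, ready for a colleague to take; finish while still holding it up. Leave the breath tester, the stapler and the mug where they are.

Things in the scene. Friction and masses are not known exactly. Their poses are not given: they have to be found in the camera images.
- caddy: grey carry caddy, loose, 0.4 kg, holding a stamp pad and one marker at first, facing any way: 300 (its x) by 160 (its y), outer walls 45 high, walls and floor 4 thick. A 45 high cross wall at x = 0 parts it: towards +x one undivided bay for markers, towards -x a half split by a low partition into two lanes for stamp and pad. An arch handle stands over x = 0. Origin: centre of its underside; z up
- handle (a point): middle of the caddy's hand bar, 111 above the underside; axes as the caddy. The straight bar runs along the caddy's y over x = 0, 16 thick in x, 18 tall (102 to 120 above the underside): pinch it across its 16 mm, along the caddy's x. Its legs stand at the side walls, 6 thick, 30 wide in x, 117 high
- marker_bay (a point): centre of the floor of the undivided marker bay, at x = +75, y = 0, z = 4 in the caddy's frame; the bay measures 144 by 152 inside
- stamp_lane_a (a point): centre of the floor of the free stamp lane, at x = -75, y = +39, z = 4 in the caddy's frame; the lane measures 144 (x) by 74 (y) inside, the partition along y = 0 is 35 high and 3 thick
- stamp_lane_b (a point): centre of the floor of the lane that holds the stamp pad, at x = -75, y = -39, z = 4 in the caddy's frame; 144 (x) by 74 (y) inside
- marker: the loose marker pen, lying on its flat side on the counter: flat-bodied, white barrel and black cap, 120 long (its x, cap at +x), 24 wide (its y), 15 thick, about 28 g. Origin: centre of its underside; z up
- packed_marker: a like marker pen that already lies in the caddy's marker bay, lengthwise, towards the caddy's -y side, and stays in there: flat-bodied, white barrel and black cap, 120 long (its x, cap at +x), 24 wide (its y), 15 thick, about 28 g. Origin: centre of its underside; z up
- stamp: wooden hand stamp standing upright on the counter, about 65 g: oblong foot 44 (its x) by 30 (its y) by 22 tall, above it a turned round handle, thin at 22 to 45 and a plain cylinder 25 in diameter from 54 to 74 above the underside; 80 tall in all. Origin: centre of its underside; z up
- stamp_pad: black stamp pad box 84 (its x) by 58 (its y) by 16, about 80 g, already lying flat and loose in stamp lane b of the caddy, its x along the caddy's x; it stays in there. Origin: centre of its underside; z up
- breath_tester: desktop breath-test station, a white box 150 by 210 by 90 with a sloping panel and a handset in a cradle on top (122 tall in all), 1.4 kg; to be left alone. Origin: centre of its underside
- stapler: black stapler, 130 (its x) by 36 by 55, loose; to be left alone. Origin: centre of its underside
- mug: white mug, 82 in diameter, 92 tall, handle at its +y, loose; to be left alone. Origin: centre of its underside
There are look-alikes about, which are no part of the job. Leave any yellow look-alike of the marker alone.

How it is judged (in metres and radians):
On the way, in this order (a step that is already met when the one before it is completed fails the run):
1. both markers lie in the undivided half, the stamp stands in the free lane and the stamp pad lies in the other, all let go, with the caddy standing on the counter (x of marker in the frame of caddy between 0.004 and 0.148 m and y of marker in the frame of caddy between -0.078 and 0.078 m and z of marker in the frame of caddy between -0.005 and 0.032 m and x of packed_marker in the frame of caddy between 0.004 and 0.148 m and y of packed_marker in the frame of caddy between -0.078 and 0.078 m and z of packed_marker in the frame of caddy between -0.005 and 0.032 m and x of stamp in the frame of caddy between -0.148 and -0.004 m and y of stamp in the frame of caddy between 0.001 and 0.078 m and z of stamp in the frame of caddy between -0.005 and 0.02 m and angle between stamp's own z axis and vertical below 0.3 rad and x of stamp_pad in the frame of caddy between -0.148 and -0.004 m and y of stamp_pad in the frame of caddy between -0.078 and -0.001 m and z of stamp_pad in the frame of caddy between -0.005 and 0.02 m and height (world z) of caddy below 0.01 m and contact force between each of marker, packed_marker, stamp, stamp_pad and the fingers below 0.1 N), for 0.2 s.
2. the loaded caddy is held by its handle, at least 10 cm clear of the counter, level and still, for one second (height (world z) of caddy above 0.1 m and angle between caddy's own z axis and vertical below 0.12 rad and linear speed of caddy below 0.03 m/s and angular speed of caddy below 0.2 rad/s and contact force between caddy and the fingers above 2 N and distance between the grasp point and handle below 0.06 m and contact force between caddy and breath_tester below 0.2 N and contact force between caddy and stapler below 0.2 N and contact force between caddy and mug below 0.2 N), for 1 s.
At the end, for the whole second after the job is handed in: Caddy held by its bar (tool point within 60 mm, over 2 N), over 100 mm above the counter, within 0.12 rad of level, under 30 mm/s and 0.2 rad/s, touching no bystander; markers in the undivided half (under 32 mm up), stamp (tilt under 0.3 rad) and pad each in its lane (under 20 mm up) (all of step 2 and x of marker in the frame of caddy between 0.004 and 0.148 m and y of marker in the frame of caddy between -0.078 and 0.078 m and z of marker in the frame of caddy between -0.005 and 0.032 m and x of packed_marker in the frame of caddy between 0.004 and 0.148 m and y of packed_marker in the frame of caddy between -0.078 and 0.078 m and z of packed_marker in the frame of caddy between -0.005 and 0.032 m and x of stamp in the frame of caddy between -0.148 and -0.004 m and y of stamp in the frame of caddy between 0.001 and 0.078 m and z of stamp in the frame of caddy between -0.005 and 0.02 m and angle between stamp's own z axis and vertical below 0.3 rad and x of stamp_pad in the frame of caddy between -0.148 and -0.004 m and y of stamp_pad in the frame of caddy between -0.078 and -0.001 m and z of stamp_pad in the frame of caddy between -0.005 and 0.02 m); the arm keeps its last pose, push and grip.
It fails at once if the breath tester is pushed from its place by more than 25 mm (distance of breath_tester from where it was at the start of the episode above 0.025 m).
It fails at once if the stapler is pushed from its place by more than 25 mm (distance of stapler from where it was at the start of the episode above 0.025 m).
It fails at once if the mug is pushed from its place by more than 25 mm (distance of mug from where it was at the start of the episode above 0.025 m).
It fails at once if the caddy is tipped by more than 0.35 rad (20 degrees) (angle between caddy's own z axis and vertical above 0.35 rad).
It fails at once if a marker, the stamp, the pad or the caddy is dropped or thrown (faster than 1.1 m/s out of the fingers, a fall of over 6 cm) ((linear speed of marker above 1.1 m/s and contact force between marker and the fingers below 0.05 N) or (linear speed of packed_marker above 1.1 m/s and contact force between packed_marker and the fingers below 0.05 N) or (linear speed of stamp above 1.1 m/s and contact force between stamp and the fingers below 0.05 N) or (linear speed of stamp_pad above 1.1 m/s and contact force between stamp_pad and the fingers below 0.05 N) or (linear speed of caddy above 1.1 m/s and contact force between caddy and the fingers below 0.05 N)).
It also fails if it takes over 72 s, if anything falls off the work surface, if the arm or the gripper's body presses on something with over 40 N, if the wrist force passes 120 N, or if a joint passes its speed limit or range.

## Robot

A 6-joint arm with a two-finger parallel gripper is mounted at the origin on the work surface. World frame = base frame: x ahead of the robot, y to its left, z up, the work surface at z = 0. Lengths are in mm, angles in rad, forces in N, time in s.
With the tool pointing down it reaches from about 300 to 775 mm from the base axis. Payload 14.6 kg.
Tool frame: the origin (TCP) lies between the finger pads, 19 mm behind the fingertips; this is the grasp point; z points along the fingers, y is the direction in which the jaws open and shut (so a half turn about z gives the same grasp; the last joint's range is limited). The gripper opens to 94 mm and grips with 3 to 60 N. Pads are 16 mm wide; open, the fingers measure 119 mm over their backs; the gripper's body (75 mm by 177 mm) begins 78 mm behind the grasp point.
Start: joints at [1.09, 0.3, 1.521, -0, 1.321, -0.067], TCP at [221.147, 503.571, 224.246] pointing down, gripper open.
Joint ranges: [-3.03, 3.03], [-0.79, 2.21], [0.23, 2.52], [-1.04, 4.18], [0, 3.07], [-2.55, 2.55]. Speed limits (rad/s): [2.22, 2.22, 2.57, 3.14, 3.14, 3.14].

## Interface

Orientations are given as [roll, pitch, yaw] about the fixed x, y, z axes, in that order (R = Rz(yaw) Ry(pitch) Rx(roll)).
In Python, from cell import manip, optics, workorder gives the robot as it stands. The module is installed in compiled form; this text tells all that it offers.
- The arm moves only by the tool jog_arm, never from a script. Its argument "deltas" is text: rows parted by semicolons, each of 5 numbers parted by spaces: the shift along the tool's x, y, z in mm, then the turn about the tool's z in rad, then the finger opening in mm, from 0 to 94. In form: tx ty tz twist grip; .... A call has exactly 10 rows; each row is the pose to reach, as a shift and turn from the pose commanded when the call began, along the tool's axes at that moment; what a row does not reach only later rows make up. A row lasts 1/8 s, in which the tool goes at most 62.5 mm and 10.7 degrees, less where a joint would pass 70% of its speed; a pose out of reach is approached as far as the arm can. A call with a gripper value outside its range is refused whole. The fingers move at their own pace and stop on an object; "squeeze" is the grip in N (left out, the last holds). Time passes only in rows, so rows that repeat a pose let the fingers close, or fill a call up. It gives the time, the measured TCP pose, the force and the opening at its end, in the units of the state.
- manip.read_state(): the state, without advancing time (a new reading comes with each control period).
- optics.camera(name): name is "scene" or "side" or "wrist"; returns (picture, depth): 420x560x3 uint8, red, green, blue; 420x560 float32, mm along the optical axis (not along the pixel's ray), 0 where there is no reading.
- optics.get_calibration(name): a dict with "intrinsics" (3x3 intrinsics, pixels), "dist_coeffs" ([k1, k2, p1, p2, k3] as OpenCV has them; the pictures are not rectified), "R" (3x3) and "t" (3): a world point X has camera coordinates R X + t; the wrist camera has in their place "hand_eye" (4x4, takes a point from camera to tool coordinates, whose origin is the TCP and whose axes are the flange's). Camera axes: x right, y down, z forward; pixel columns grow to the right and rows downward; lengths in mm; the calibration is good to about 2 mm. A picture is of the moment at which its call begins: read the wrist's pose just before it. get_calibration takes no time and is no camera call.
- workorder.sign_off(): hands the job in, once; it reports no verdict.
The state is a dict: "clock": time; "joints": joint angles; "qd": joint speeds; "effort": joint torques, N m; "eef_pos": TCP position; "eef_rot": TCP orientation; "wrist_force": force on the tool from outside, world axes, zero at the start; "moment": the same for the moment, N m; "finger_gap": finger opening in mm.
Only numpy, scipy, OpenCV 4.12 (cv2) and the standard library are available. Lean on these libraries where they do the work, as an engineer would, in place of code of your own. Each camera call takes 0.05 s, during which the arm holds its last target.

## Working session

There is one attempt and no reset: what is moved stays moved. The work goes in short steps, Python scripts to look and compute and a tool call to move; the robot and the scene stay as the last step left them, time stands still between calls to the robot, and variables do not carry over. Pictures are saved under pics/ and viewed, and the job is handed in when it is done.

Besides the shell and the picture viewer there is one more tool, called after "Request:" in YAML: its name, and indented under it one key for each argument. jog_arm: Moves the arm, as the interface text tells. Its arguments: {"type":"object","properties":{"deltas":{"type":"string"},"squeeze":{"type":"number"}},"required":["deltas"]}

```bash
mkdir -p pics; cat > h.py <<'E'
import numpy as np, cv2
from cell import manip, optics, workorder
from scipy.spatial.transform import Rotation as Ro
def snap(n,f):
    s=manip.read_state(); p,d=optics.camera(n); cv2.imwrite(f'pics/{f}.png',p[:,:,::-1]); np.savez(f'{f}.npz',p=p,d=d,pos=s['eef_pos'],rot=s['eef_rot']); return p,d,s
def load(f):
    z=np.load(f'{f}.npz'); return z['p'],z['d'],dict(eef_pos=z['pos'],eef_rot=z['rot'])
def world(n,d,s,uv):
    c=optics.get_calibration(n); K=np.array(c['intrinsics']); uv=np.array(uv,float).reshape(-1,2)
    n_=cv2.undistortPoints(uv.reshape(-1,1,2),K,np.array(c['dist_coeffs'])).reshape(-1,2)
    z=d[uv[:,1].astype(int),uv[:,0].astype(int)]
    P=np.c_[n_*z[:,None],z]
    if n=='wrist':
        H=np.array(c['hand_eye']); P=P@H[:3,:3].T+H[:3,3]
        return P@Ro.from_euler('xyz',s['eef_rot']).as_matrix().T+np.array(s['eef_pos'])
    return (P-np.array(c['t']))@np.array(c['R'])
def cloud(n,d,s):
    v,u=np.mgrid[0:420,0:560]; return world(n,d,s,np.c_[u.ravel(),v.ravel()]).reshape(420,560,3)
E
python3 - <<'E'
from h import *
print(manip.read_state())
for n in ['scene','side','wrist']: snap(n,n+'0')
print(optics.get_calibration('wrist'))
E
```

```text
{'clock': 0.0, 'joints': array([ 1.09037514e+00,  3.00426935e-01,  1.52158196e+00,  2.89687759e-06,
        1.32071485e+00, -6.66130310e-02]), 'qd': array([-1.03036359e-03, -4.74584673e-05, -1.13989366e-03, -7.79328812e-06,
        4.50726264e-04, -1.20275780e-03]), 'effort': array([ 1.38029940e-03, -5.31812704e+01, -3.52744746e+01,  7.08764512e-02,
        2.43641669e-02, -1.14293443e-04]), 'eef_pos': array([221.04929008, 503.35588442, 223.71017746]), 'eef_rot': array([-3.14046426e+00, -7.80891930e-05,  2.72778373e+00]), 'wrist_force': array([-0.32484261,  1.02080797, -0.70565191]), 'moment': array([-0.04292444,  0.01774667, -0.02732582]), 'finger_gap': 93.77968951394377}
{'intrinsics': array([[301.82305338,   0.        , 275.86300502],
       [  0.        , 301.82305338, 213.50616   ],
       [  0.        ,   0.        ,   1.        ]]), 'dist_coeffs': array([-0.00145056,  0.        ,  0.        ,  0.        ,  0.        ]), 'hand_eye': array([[ 5.32382485e-04, -9.63977078e-01, -2.65984792e-01,
         7.95765707e+01],
       [ 9.99999308e-01,  7.92183517e-04, -8.69465630e-04,
        -8.76023748e-01],
       [ 1.04885371e-03, -2.65984145e-01,  9.63976833e-01,
        -1.59206226e+02],
       [ 0.00000000e+00,  0.00000000e+00,  0.00000000e+00,
         1.00000000e+00]])}
```

View pics/scene0.png

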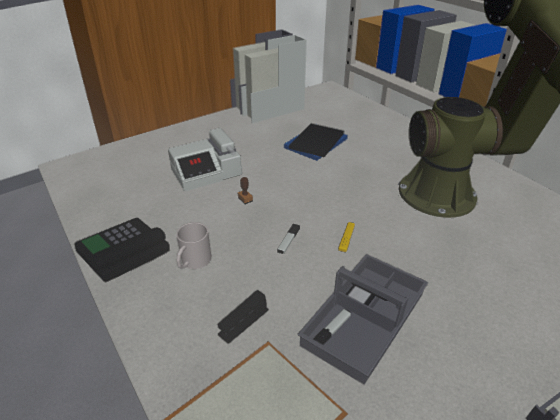

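View pics/side0.png

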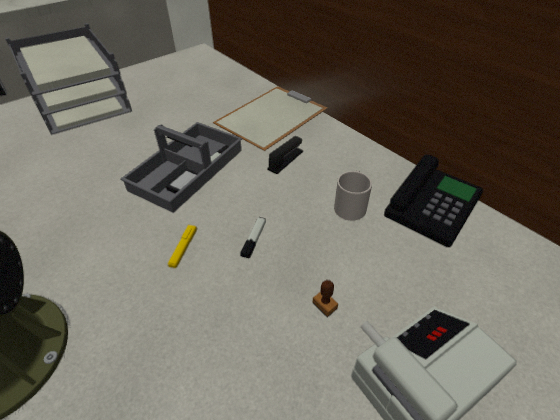

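View pics/wrist0.png

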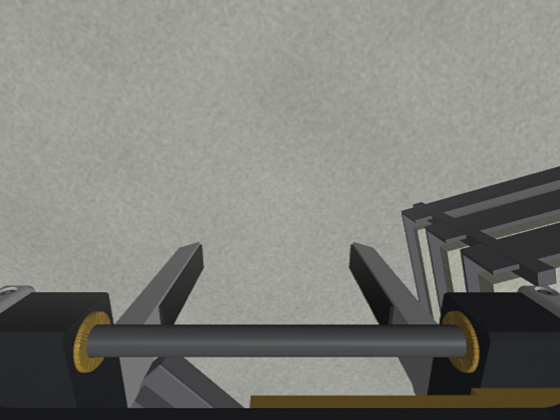

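The loose white marker is at scene (288,238) and side (254,236). The yellow look-alike is at scene (347,236) and side (183,245), so I'll leave that one. The stamp is at scene (245,191), and the caddy is at scene (363,315). Next I'll measure them in a top-down rendering, with a crop to confirm the marker.

```bash
python3 - <<'E'
from h import *
ims=[]
for n in ['scene','side']:
    p,d,s=load(n+'0'); C=cloud(n,d,s)
    m=(d>0)
    X=C[m];col=p[m]
    im=np.zeros((600,480,3),np.uint8)
    # rows: x from 800 (top) to 100... ; cols y from 400 (left) to -400 ; 1.6mm/px
    o=np.argsort(X[:,2])
    r=((850-X[o,0])/1.5).astype(int); c=((420-X[o,1])/1.75).astype(int)
    k=(r>=0)&(r<600)&(c>=0)&(c<480)
    im[r[k],c[k]]=col[o][k][:,::-1]
    print(n,X.min(0),X.max(0))
    # image crop
    if n=='scene':
        a=p[215:260,265:370]; 
    else: a=p[210:275,160:275]
    a=cv2.resize(a[:,:,::-1],(400,200)); ims.append(a)
    z=C[...,2]
    def P(*uv): print(n,np.round(world(n,d,s,[uv])[0]),end=' ')
    pts={'scene':dict(cap=(283,248),wh=(293,230),stamp=(245,183),base=(246,198),mug=(193,235),stap=(243,315),bt=(200,165),yel=(347,236)),
     'side':dict(cap=(247,249),wh=(260,223),stamp=(327,285),base=(325,302),mug=(352,200),stap=(285,155),bt=(440,350),yel=(183,245))}[n]
    for k_,v in pts.items(): print(k_,np.round(world(n,d,s,[v])[0]))
cv2.imwrite('pics/crop.png',np.vstack(ims))
E
```

```text
scene [-1373.60631927 -2235.46458756  -768.76479199] [1532.78127154  648.86750786  643.03695518]
cap [566. -55.  16.]
wh [502. -99.  18.]
stamp [ 529. -311.   69.]
base [ 535. -299.   23.]
mug [ 758. -200.   52.]
stap [1063.  651.  811.]
bt [ 589. -499.   59.]
yel [392.   5.  16.]
side [ -15.62925487 -711.21822896 -567.87088036] [1748.08933222 2072.834196    283.45829767]
cap [ 488. -115.   19.]
wh [561. -69.  15.]
stamp [ 523. -324.   82.]
base [ 521. -326.   28.]
mug [ 739. -193.   71.]
stap [766.  77.  32.]
bt [ 572. -531.   88.]
yel [386.  -8.  15.]
```

View pics/crop.png

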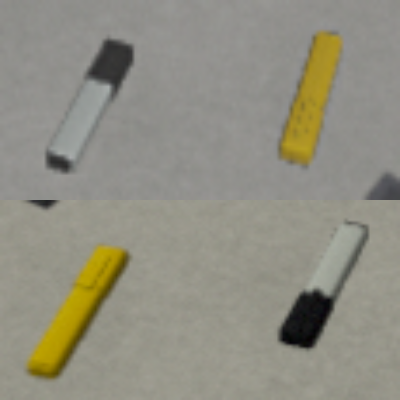

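The crop confirms it: only the white one with the black cap fits the description, and the other is yellow. Now I'll work out the poses from the point clouds.

```bash
python3 - <<'E'
from h import *
def roi(n,x,y,z):
    p,d,s=load(n+'0'); C=cloud(n,d,s); X=C[d>0]; c=p[d>0]
    m=(X[:,0]>x[0])&(X[:,0]<x[1])&(X[:,1]>y[0])&(X[:,1]<y[1])&(X[:,2]>z[0])&(X[:,2]<z[1])
    return X[m],c[m]
def rect(X):
    r=cv2.minAreaRect(X[:,:2].astype(np.float32)); return [np.round(r[0],1),np.round(r[1],1),round(r[2],1)]
for n in ['scene','side']:
    p,d,s=load(n+'0'); C=cloud(n,d,s); X=C[d>0]
    t=X[(abs(X[:,0]-450)<60)&(abs(X[:,1]+200)<50)]; print(n,'table z',np.median(t[:,2]))
    X,c=roi(n,(470,590),(-140,-20),(8,30)); print(' marker',rect(X),len(X),np.median(X[:,2]))
    w=c.mean(1)>130; print('   white mean',X[w].mean(0).round(),'black',X[~w].mean(0).round())
    X,c=roi(n,(470,590),(-380,-260),(52,77)); print(' stamp top',X[:,:2].min(0).round(),X[:,:2].max(0).round(),rect(X),len(X))
    X,c=roi(n,(470,590),(-380,-260),(16,30)); print(' stamp foot',rect(X),len(X))
    for nm,xr,yr,zr in [('caddy',(300,760),(50,400),(36,50)),('bar',(300,760),(50,400),(95,130)),('mug',(650,800),(-260,-120),(80,110)),('stapler',(680,850),(0,160),(10,70)),('bt',(450,700),(-700,-400),(20,150))]:
        X,c=roi(n,xr,yr,zr); print(' ',nm,len(X),rect(X) if len(X)>5 else '')
# ortho
im=np.zeros((600,500,3),np.uint8)
for n in ['scene','side']:
    X,c=roi(n,(100,900),(-350,400),(3,140))
    r=((900-X[:,0])/1.4).astype(int); q=((400-X[:,1])/1.55).astype(int)
    k=(r>=0)&(r<600)&(q>=0)&(q<500); im[r[k],q[k]]=c[k][:,::-1]
cv2.imwrite('pics/ortho.png',im)
E
```

```text
scene table z 0.618345921818052
 marker [array([527.3, -85.1]), array([120.9,  23.8]), 33.2] 256 14.597510660548817
   white mean [545. -74.  15.] black [511. -95.  14.]
 stamp top [ 520. -328.] [ 540. -306.] [array([ 532.9, -315.1]), array([12.7, 23.5]), 49.0] 55
 stamp foot [array([ 527. , -318.1]), array([49.7, 31.7]), 88.7] 88
  caddy 1876 [array([562.2, 180.5]), array([318.9, 289.9]), 18.8]
  bar 886 [array([541.6, 237.4]), array([ 31.5, 158.6]), 18.9]
  mug 247 [array([ 765.6, -166.6]), array([84.6, 67.5]), 89.1]
  stapler 896 [array([777.9,  89.2]), array([127.5,  31.8]), 11.8]
  bt 2714 [array([ 558.4, -521.3]), array([173.4, 212.8]), 81.9]
side table z 1.4653187580980256
 marker [array([527., -87.]), array([122.5,  24.1]), 32.8] 414 15.620214106739443
   white mean [542. -76.  16.] black [ 508. -103.   15.]
 stamp top [ 514. -334.] [ 533. -312.] [array([ 521.7, -325.2]), array([11.8, 24.5]), 36.3] 96
 stamp foot [array([ 526.2, -321.8]), array([45.6, 30.9]), 89.8] 260
  caddy 1321 [array([562.5, 168.5]), array([311.6, 314.6]), 18.7]
  bar 553 [array([539.5, 235.1]), array([ 30.2, 164.2]), 19.9]
  mug 285 [array([ 765.2, -168.1]), array([81.9, 69.4]), 89.9]
  stapler 555 [array([776.4,  84.6]), array([129. ,  32.7]), 12.8]
  bt 12262 [array([ 556.6, -522.2]), array([175.7, 211.9]), 83.0]
```

View pics/ortho.png

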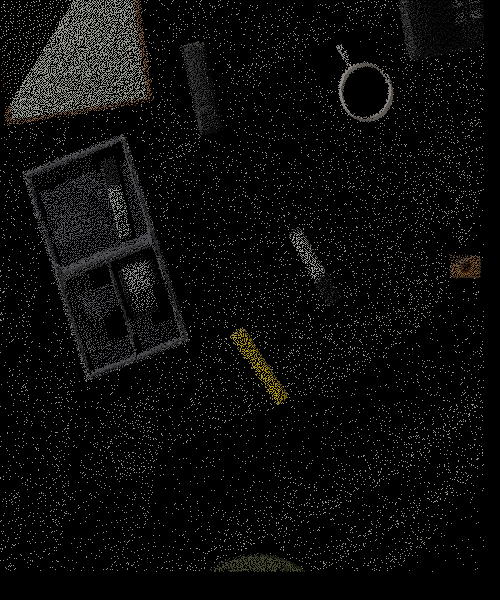

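```bash
cat >> h.py <<'E'
def delta(cur,tgt):
    x,y,z,w=cur; dx,dy,dz=np.array(tgt[:3])-np.array(cur[:3]); c,s=np.cos(w),np.sin(w)
    dw=(tgt[3]-w+np.pi)%(2*np.pi)-np.pi
    print('tx ty tz tw: %.1f %.1f %.1f %.3f'%(dx*c+dy*s,dx*s-dy*c,-dz,-dw))
E
python3 -c "
from h import *
delta((221.1,503.5,224.2,2.7277),(541,236,300,1.902))"
```

```text
tx ty tz tw: -400.5 -116.3 -75.8 0.826
```

Request:
jog_arm:
  deltas: "-57 -17 -11 0.12 94; -114 -33 -22 0.24 94; -171 -50 -33 0.36 94; -228 -66 -44 0.48 94; -285 -83 -55 0.6 94; -342 -100 -65 0.71 94; -400.5 -116 -76 0.826 94; -400.5 -116 -76 0.826 94; -400.5 -116 -76 0.826 94; -400.5 -116 -76 0.826 94"
  squeeze: 20

```text
clock: 1.4
eef_pos: [540.4, 237.3, 300.1]
eef_rot: [-3.141, -0.0, 1.904]
wrist_force: [-0.0, 1.0, 0.3]
finger_gap: 94.1
```

```bash
python3 - <<'E'
from h import *
p,d,s=snap('wrist','w1'); print(s['eef_pos'],s['eef_rot'],s['clock'])
C=cloud('wrist',d,s)
m=(d>0)&(C[...,2]>38)&(C[...,2]<50); print('rim',cv2.minAreaRect(C[m][:,:2].astype(np.float32)),m.sum())
m=(d>0)&(C[...,2]>100)&(C[...,2]<126)&(abs(C[...,0]-541)<70)&(abs(C[...,1]-236)<100); X=C[m]; print('bar',cv2.minAreaRect(X[:,:2].astype(np.float32)),m.sum(),np.median(X[:,2]))
E
```

```text
[540.35174143 237.28795353 300.13825658] [-3.14128370e+00 -8.62048348e-05  1.90384924e+00] 1.4
rim ((559.6865844726562, 170.9464874267578), (309.5276184082031, 304.64971923828125), 19.114116668701172) 4271
bar ((537.5386962890625, 235.95005798339844), (29.339900970458984, 159.24783325195312), 19.18208122253418) 2172 118.2783660341252
```

View pics/w1.png

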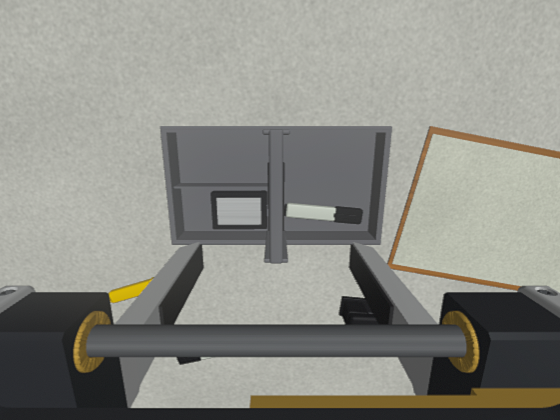

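The wrist view shows the pad in lane b at (240,210) and the packed marker at (325,213). The free lane is at (220,155), and there is open bay space around (330,160). I'll refine the caddy pose now.

```bash
python3 - <<'E'
from h import *
p,d,s=load('w1'); C=cloud('wrist',d,s)
L=(C-np.array([540,236,0])); a=np.radians(19.1); R=np.array([[np.cos(a),-np.sin(a)],[np.sin(a),np.cos(a)]])
q=L[...,:2]@R
m=(d>0)&(C[...,2]>38)&(C[...,2]<49)&(abs(q[...,0])<175)&(abs(q[...,1])<95); print('rim',cv2.minAreaRect(C[m][:,:2].astype(np.float32)),m.sum())
m=(d>0)&(C[...,2]>114)&(C[...,2]<124)&(abs(q[...,0])<50)&(abs(q[...,1])<95); X=C[m]; print('bar',cv2.minAreaRect(X[:,:2].astype(np.float32)),X.mean(0))
m=(d>0)&(C[...,2]>12)&(C[...,2]<26)&(q[...,0]>8)&(q[...,0]<140)&(abs(q[...,1])<70); X=C[m]; print('pk',cv2.minAreaRect(q[m].astype(np.float32)),X.mean(0))
m=(d>0)&(C[...,2]>15)&(C[...,2]<26)&(q[...,0]<-8)&(q[...,0]>-140)&(abs(q[...,1])<72); print('pad',cv2.minAreaRect(q[m].astype(np.float32)))
# to marker
delta((540.4,237.3,300.1,1.904),(527,-86,170,0.576))
E
```

```text
rim ((537.2460327148438, 235.69931030273438), (309.5276184082031, 167.5875701904297), 19.114116668701172) 4110
bar ((537.3388061523438, 235.88973999023438), (28.71440315246582, 159.2640380859375), 19.261220932006836) [535.62761689 241.2899198  118.23255852]
pk ((69.68401336669922, -43.78056716918945), (24.219125747680664, 119.84359741210938), 85.20117950439453) [620.45229059 218.79593857  16.84335565]
pad ((-77.67715454101562, -32.02494430541992), (124.41654968261719, 68.94969177246094), 0.1209430918097496)
tx ty tz tw: -301.1 -118.4 130.1 1.328
```

Request:
jog_arm:
  deltas: "-38 -15 16 0.166 94; -75 -30 32 0.332 94; -113 -45 49 0.498 94; -151 -59 65 0.664 94; -188 -74 81 0.83 94; -226 -89 98 0.996 94; -264 -104 114 1.162 94; -301 -118.4 130 1.328 94; -301 -118.4 130 1.328 94; -301 -118.4 130 1.328 94"

```text
clock: 2.7
eef_pos: [527.2, -85.8, 170.7]
eef_rot: [3.141, -0.0, 0.577]
wrist_force: [0.4, 0.7, 0.1]
finger_gap: 94.0
```

```bash
python3 - <<'E'
from h import *
p,d,s=snap('wrist','w2'); print(s['eef_pos'],s['eef_rot'],s['clock'])
C=cloud('wrist',d,s)
m=(d>0)&(C[...,2]>8)&(C[...,2]<30)&(abs(C[...,0]-527)<80)&(abs(C[...,1]+86)<80)
X=C[m]; r=cv2.minAreaRect(X[:,:2].astype(np.float32)); print(r,m.sum(),np.median(X[:,2]))
E
```

```text
[527.19074009 -85.80994401 170.70424227] [ 3.14135479e+00 -4.99261878e-04  5.76670437e-01] 2.7
((524.5980224609375, -86.62026977539062), (118.31344604492188, 22.788185119628906), 32.86635208129883) 2174 13.278564794530723
```

View pics/w2.png

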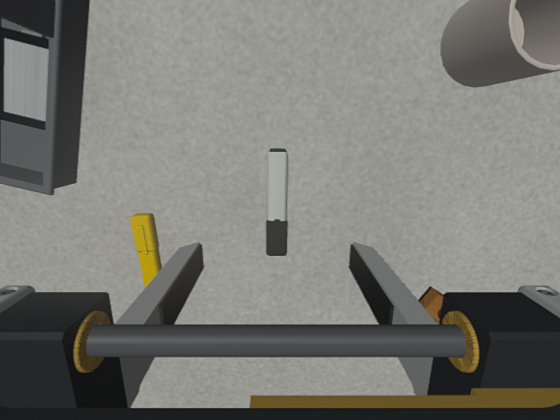

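Request:
jog_arm:
  deltas: "0 0 40 0 60; 0 0 80 0 60; 0 0 115 0 60; 0 0 135 0 60; 0 0 145 0 60; 0 0 148 0 60; 0 0 148 0 60; 0 0 148 0 10; 0 0 148 0 10; 0 0 148 0 10"
  squeeze: 12

```text
clock: 4.0
eef_pos: [527.1, -86.9, 22.5]
eef_rot: [3.141, -0.0, 0.574]
wrist_force: [0.0, 0.6, 0.6]
finger_gap: 33.9
```

Request:
jog_arm:
  deltas: "0 0 0 0 10; 0 0 0 0 10; 0 0 0 0 10; 0 0 -5 0 10; 0 0 -20 0 10; 0 0 -50 0 10; 0 0 -90 0 10; 0 0 -130 0 10; 0 0 -130 0 10; 0 0 -130 0 10"

```text
clock: 5.25
eef_pos: [526.8, -86.7, 152.1]
eef_rot: [-3.141, 0.0, 0.574]
wrist_force: [0.6, 0.0, -1.0]
finger_gap: 24.0
```

```bash
python3 - <<'E'
from h import *
p,d,s=snap('wrist','w3'); print(s['eef_pos'],s['eef_rot'],s['clock'],s['finger_gap'])
c0=np.array([538.5,236]);a=0.3335
c,si=np.cos(a),np.sin(a)
g=c0+np.array([75*c-28*si,75*si+28*c]); print(g)
delta((s['eef_pos'][0],s['eef_pos'][1],s['eef_pos'][2],s['eef_rot'][2]),(g[0],g[1],s['eef_pos'][2],a))
E
```

```text
[526.75431733 -86.72232347 152.1223288 ] [-3.14143114e+00  1.69765876e-04  5.73853816e-01] 5.25 24.003058630076357
[600.20181887 287.0086811 ]
tx ty tz tw: 264.6 -274.0 -0.0 0.240
```

View pics/w3.png

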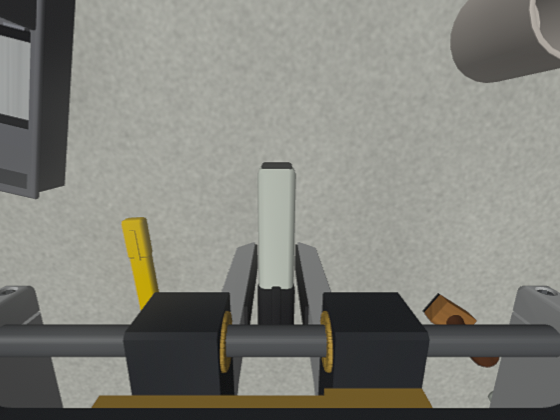

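Request:
jog_arm:
  deltas: "0 0 -40 0 10; 38 -39 -40 0.04 10; 76 -78 -40 0.08 10; 114 -117 -40 0.12 10; 151 -156 -40 0.16 10; 189 -195 -40 0.2 10; 227 -234 -40 0.24 10; 264.6 -274 -40 0.24 10; 264.6 -274 -40 0.24 10; 264.6 -274 -40 0.24 10"

```text
clock: 6.55
eef_pos: [600.2, 286.4, 191.0]
eef_rot: [3.141, 0.002, 0.334]
wrist_force: [-1.3, -0.1, -0.5]
finger_gap: 24.2
```

```bash
python3 - <<'E'
from h import *
p,d,s=snap('wrist','w4'); print(s['eef_pos'],s['eef_rot'],s['clock'],s['finger_gap'])
snap('scene','s4')
C=cloud('wrist',d,s)
E
```

```text
[600.20961978 286.41406794 190.97245562] [3.14126255e+00 2.13160931e-03 3.33900650e-01] 6.55 24.160205262881735
```

View pics/w4.png

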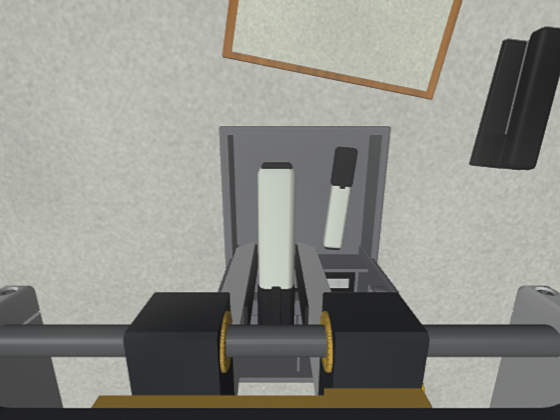

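View pics/s4.png

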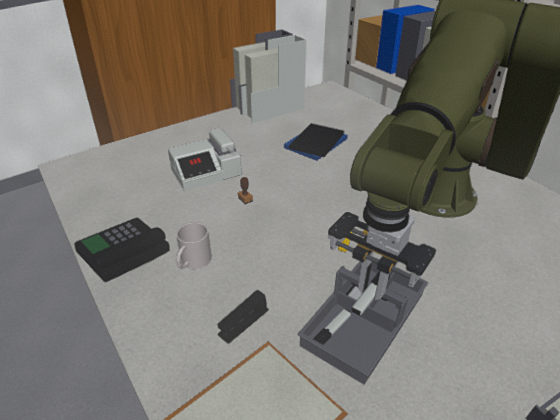

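```bash
python3 - <<'E'
from h import *
p,d,s=load('w4'); C=cloud('wrist',d,s)
q=(C[...,:2]-[538.5,236]); a=.3335; q=q@np.array([[np.cos(a),-np.sin(a)],[np.sin(a),np.cos(a)]])
Z=C[...,2]
m=(d>0)&(Z>39)&(Z<50)&(abs(q[...,1])<95)&(q[...,0]>100)&(q[...,0]<170); print('rim x max',np.percentile(q[m][:,0],[1,50,99]),'y',q[m][:,1].min(),q[m][:,1].max(), np.median(Z[m]))
m=(d>0)&(Z>120)&(Z<150)&(q[...,0]>80)&(abs(q[...,1]-28)<25); print('marker end',q[m].min(0),q[m].max(0),Z[m].min(),np.median(Z[m]))
E
```

```text
rim x max [101.3789281  147.73219335 153.51845613] y -84.28860140819044 85.09293132067081 43.62847055916123Traceback (most recent call last):
  File "<stdin>", line 6, in <module>
    return umr_minimum(a, axis, None, out, keepdims, initial, where)
ValueError: zero-size array to reduction operation minimum which has no identity
```

Request:
jog_arm:
  deltas: "0 0 50 0 10; 0 0 100 0 10; 0 0 135 0 10; 0 0 150 0 10; 0 0 158 0 10; 0 0 161 0 10; 0 0 163.5 0 10; 0 0 163.5 0 10; 0 0 163.5 0 34; 0 0 163.5 0 38"

```text
clock: 7.9
eef_pos: [600.6, 287.0, 29.0]
eef_rot: [-3.142, -0.0, 0.334]
wrist_force: [-0.4, -0.3, 0.3]
finger_gap: 37.5
```

Request:
jog_arm:
  deltas: "0 0 0 0 38; 0 0 0 0 38; 0 0 0 0 38; 0 0 -10 0 38; 0 0 -40 0 38; 0 0 -90 0 38; 0 0 -140 0 38; 0 0 -163 0 38; 0 0 -163 0 60; 0 0 -163 0 94"

```text
clock: 9.15
eef_pos: [600.1, 286.8, 190.4]
eef_rot: [3.141, 0.002, 0.334]
wrist_force: [0.4, 0.3, -0.7]
finger_gap: 54.5
```

```bash
python3 - <<'E'
from h import *
p,d,s=snap('wrist','w5'); print(s['eef_pos'],s['eef_rot'],s['clock'],s['finger_gap'])
e=s['eef_pos']
delta((*e,s['eef_rot'][2]),(526,-321,230,1.57))
C=cloud('wrist',d,s); X=C; 
q=(C[...,:2]-[538.5,236]); a=.3335; q=q@np.array([[np.cos(a),-np.sin(a)],[np.sin(a),np.cos(a)]])
m=(d>0)&(C[...,2]>12)&(C[...,2]<30)&(q[...,0]>8)&(q[...,0]<140)&(q[...,1]<65)&(q[...,1]>0); print(cv2.minAreaRect(q[m].astype(np.float32)),np.median(C[m][:,2]))
E
```

```text
[600.11908845 286.75714699 190.41913724] [3.14146179e+00 1.79810601e-03 3.33804850e-01] 9.15 54.490909118661015
tx ty tz tw: -269.2 549.9 -39.6 -1.236
((73.72531127929688, 29.007747650146484), (23.492435455322266, 118.28594207763672), 89.51553344726562) 17.301811009910253
```

View pics/w5.png

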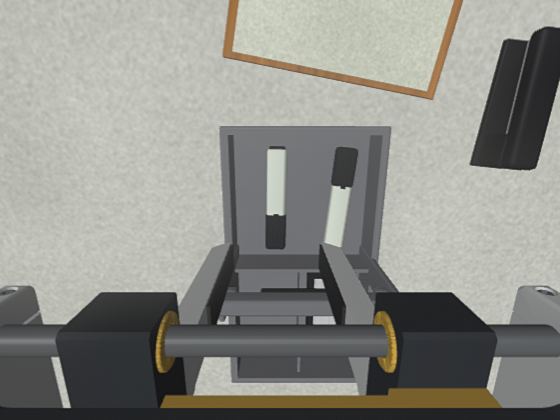

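The marker lies flat in the bay at (276,198), next to the packed one at (342,200). Next is the stamp.

Request:
jog_arm:
  deltas: "-26 53 -39.6 -0.12 94; -53 108 -39.6 -0.25 94; -80 163 -39.6 -0.37 94; -107 218 -39.6 -0.5 94; -134 273 -39.6 -0.62 94; -161 328 -39.6 -0.75 94; -188 383 -39.6 -0.87 94; -215 438 -39.6 -1 94; -242 493 -39.6 -1.12 94; -269 550 -39.6 -1.236 94"

```text
clock: 10.45
eef_pos: [525.9, -322.0, 230.1]
eef_rot: [-3.14, -0.001, 1.574]
wrist_force: [0.5, 0.3, -0.4]
finger_gap: 94.1
```

Request:
jog_arm:
  deltas: "0 0 0 0 94; 0 0 0 0 94; 0 0 0 0 94; 0 0 0 0 94; 0 0 0 0 94; 0 0 0 0 94; 0 0 0 0 94; 0 0 0 0 94; 0 0 0 0 94; 0 0 0 0 94"

```text
clock: 11.7
eef_pos: [526.6, -320.3, 231.3]
eef_rot: [3.142, -0.0, 1.57]
wrist_force: [0.4, -0.2, -0.4]
finger_gap: 94.1
```

```bash
python3 - <<'E'
from h import *
p,d,s=snap('wrist','w6'); print(s['eef_pos'],s['eef_rot'],s['clock'],s['finger_gap'])
C=cloud('wrist',d,s); Z=C[...,2]
n=(d>0)&(abs(C[...,0]-526)<60)&(abs(C[...,1]+321)<60)
for a,b in [(14,25),(56,72),(72,90)]:
    m=n&(Z>a)&(Z<b); X=C[m]; print(a,b,m.sum(),cv2.minAreaRect(X[:,:2].astype(np.float32)),X.mean(0))
E
```

```text
[ 526.64373114 -320.2949137   231.34795604] [ 3.14157733e+00 -6.49133001e-06  1.56974487e+00] 11.7 94.0919455393321
14 25 406 ((524.3194580078125, -320.9288330078125), (29.98838996887207, 42.64030838012695), 0.5360105633735657) [ 524.51723132 -310.60094829   20.59011476]
56 72 67 ((523.3111572265625, -314.93939208984375), (24.322017669677734, 11.4407958984375), 9.9621000289917) [ 524.2304889  -312.14846661   64.5999835 ]
72 90 377 ((524.8485107421875, -321.6473083496094), (23.49374771118164, 22.73879051208496), 89.8986587524414) [ 524.49059944 -320.41195133   77.3264942 ]
```

View pics/w6.png

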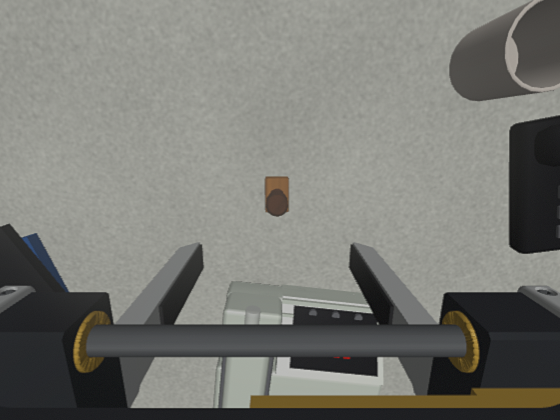

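The stamp shows at (277,195) with its foot axis square to the tool, at about (525,-321).

Request:
jog_arm:
  deltas: "-1 -1.5 45 0 70; -1 -1.5 95 0 70; -1 -1.5 130 0 70; -1 -1.5 150 0 70; -1 -1.5 160 0 70; -1 -1.5 165 0 70; -1 -1.5 165 0 50; -1 -1.5 165 0 10; -1 -1.5 165 0 10; -1 -1.5 165 0 10"
  squeeze: 15

```text
clock: 13.0
eef_pos: [525.2, -321.3, 66.6]
eef_rot: [3.141, 0.0, 1.57]
wrist_force: [-1.0, -0.4, -0.2]
finger_gap: 33.3
```

Request:
jog_arm:
  deltas: "0 0 0 0 10; 0 0 0 0 10; 0 0 0 0 10; 0 0 0 0 10; 0 0 -5 0 10; 0 0 -20 0 10; 0 0 -60 0 10; 0 0 -110 0 10; 0 0 -154 0 10; 0 0 -154 0 10"

```text
clock: 14.25
eef_pos: [526.1, -321.9, 225.3]
eef_rot: [3.136, 0.004, 1.57]
wrist_force: [-0.2, -0.8, -0.8]
finger_gap: 23.9
```

```bash
python3 - <<'E'
from h import *
p,d,s=snap('wrist','w7'); print(s['eef_pos'],s['eef_rot'],s['clock'],s['finger_gap'])
c0=np.array([538.5,236]);a=0.3335
c,si=np.cos(a),np.sin(a)
g=c0+np.array([-78*c-39*si,-78*si+39*c]); print(g)
e=s['eef_pos'];delta((*e,s['eef_rot'][2]),(g[0],g[1],e[2],a+np.pi/2))
E
```

```text
[ 526.07214665 -321.89209203  225.28212637] [3.13552898 0.0042019  1.56982101] 14.25 23.889062926432143
[452.03087752 247.31772319]
tx ty tz tw: 569.1 -74.6 -0.0 -0.334
```

View pics/w7.png

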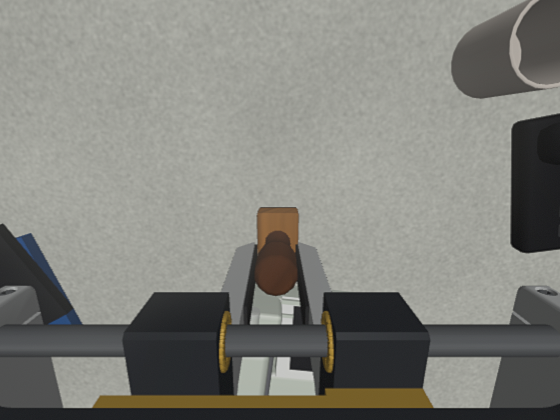

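Request:
jog_arm:
  deltas: "30 -4 0 0 10; 90 -12 0 -0.05 10; 150 -20 0 -0.1 10; 210 -27 0 -0.15 10; 270 -35 0 -0.2 10; 330 -42 0 -0.25 10; 390 -50 0 -0.3 10; 450 -58 0 -0.334 10; 510 -66 0 -0.334 10; 568.6 -73 0 -0.334 10"

```text
clock: 15.55
eef_pos: [451.7, 249.2, 219.6]
eef_rot: [-3.14, 0.0, 1.904]
wrist_force: [1.2, -0.9, -1.0]
finger_gap: 24.3
```

Request:
jog_arm:
  deltas: "0 0 0 0 10; 0 0 0 0 10; 0 0 0 0 10; 0 0 10 0 10; 0 0 25 0 10; 0 0 45 0 10; 0 0 60 0 10; 0 0 60 0 10; 0 0 60 0 10; 0 0 60 0 10"

```text
clock: 16.8
eef_pos: [453.0, 247.5, 160.9]
eef_rot: [3.141, -0.0, 1.904]
wrist_force: [0.3, 0.4, -0.0]
finger_gap: 24.0
```

```bash
python3 - <<'E'
from h import *
p,d,s=snap('wrist','w8'); print(s['eef_pos'],s['eef_rot'],s['clock'],s['finger_gap'],s['wrist_force'])
snap('side','d8');snap('scene','s8')
e=s['eef_pos']; a=.3335; q=(e[:2]-[538.5,236])@np.array([[np.cos(a),-np.sin(a)],[np.sin(a),np.cos(a)]]); print(q)
E
```

```text
[452.97490643 247.52320764 160.94967426] [ 3.14052664e+00 -9.60770425e-05  1.90382740e+00] 16.8 24.003157457791012 [ 0.34537341  0.36761742 -0.01463369]
[-77.04071904  38.88513283]
```

View pics/w8.png

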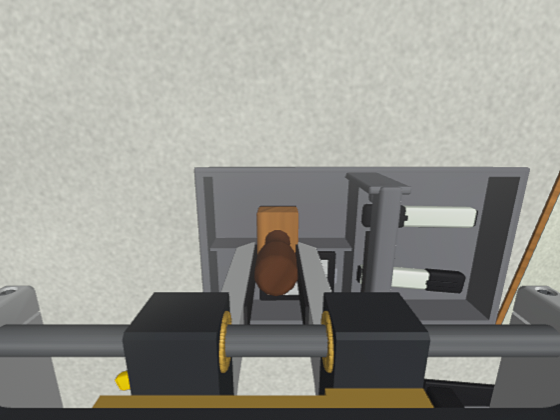

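View pics/d8.png

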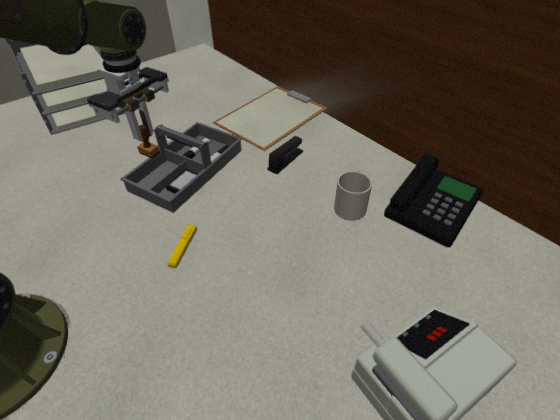

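Request:
jog_arm:
  deltas: "0 0 20 0 10; 0 0 40 0 10; 0 0 55 0 10; 0 0 68 0 10; 0 0 76 0 10; 0 0 82 0 10; 0 0 86 0 10; 0 0 88 0 10; 0 0 89 0 10; 0 0 89 0 10"

```text
clock: 18.2
eef_pos: [452.8, 247.4, 71.4]
eef_rot: [3.141, -0.0, 1.904]
wrist_force: [0.8, -0.2, -0.4]
finger_gap: 24.3
```

```bash
python3 - <<'E'
from h import *
p,d,s=snap('wrist','w9'); print(s['eef_pos'],s['wrist_force'],s['clock'])
p,d,_=snap('side','d9'); cv2.imwrite('pics/d9c.png',cv2.resize(p[60:220,80:260,::-1],None,fx=4,fy=3.6)[:600,:800])
E
```

```text
[452.76399163 247.41699668  71.44660469] [ 0.75216088 -0.20710958 -0.36505025] 18.2
```

View pics/d9c.png

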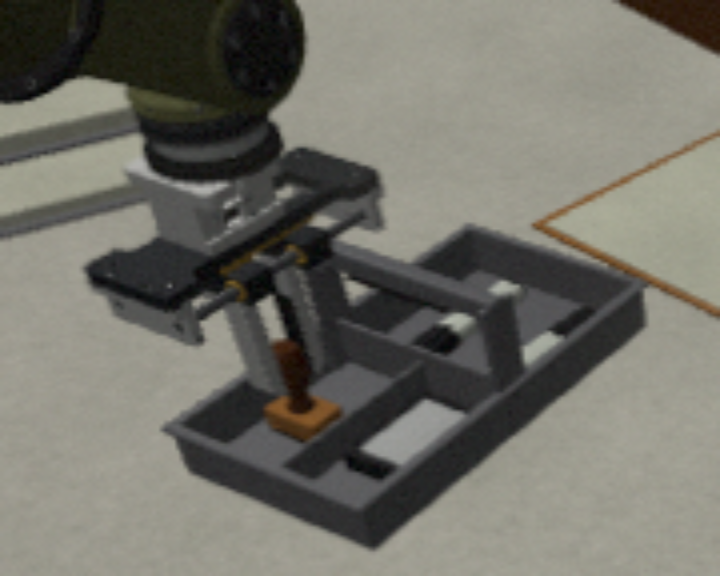

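The stamp is upright inside the free lane, about 1 mm off the floor. I'll release it and rise.

Request:
jog_arm:
  deltas: "0 0 0.8 0 10; 0 0 0.8 0 27; 0 0 0.8 0 32; 0 0 0.8 0 40; 0 0 0.8 0 48; 0 0 0.8 0 48; 0 0 0.8 0 48; 0 0 -8 0 48; 0 0 -30 0 48; 0 0 -60 0 48"

```text
clock: 19.55
eef_pos: [452.5, 247.3, 132.2]
eef_rot: [-3.141, 0.0, 1.904]
wrist_force: [-0.9, -0.8, 0.1]
finger_gap: 48.0
```

Request:
jog_arm:
  deltas: "0 0 -40 0 48; 0 0 -80 0 70; 0 0 -120 0 94; 0 0 -120 0 94; 0 0 -120 0 94; 0 0 -120 0 94; 0 0 -120 0 94; 0 0 -120 0 94; 0 0 -120 0 94; 0 0 -120 0 94"

```text
clock: 20.8
eef_pos: [452.7, 247.4, 251.3]
eef_rot: [-3.142, 0.0, 1.904]
wrist_force: [-0.1, 0.1, -0.1]
finger_gap: 93.9
```

```bash
python3 - <<'E'
from h import *
p,d,s=snap('wrist','w10'); print(s['eef_pos'],s['eef_rot'],s['clock'],s['finger_gap'])
C=cloud('wrist',d,s);Z=C[...,2]
a=.3335; q=(C[...,:2]-[538.5,236])@np.array([[np.cos(a),-np.sin(a)],[np.sin(a),np.cos(a)]])
B=(d>0)&(abs(q[...,0])<175)&(abs(q[...,1])<95)
m=B&(Z>114)&(Z<126)&(abs(q[...,0])<30); print('bar',cv2.minAreaRect(q[m].astype(np.float32)),np.median(Z[m]))
v=q[m]; k=abs(v[:,1])<50; print('bar x',np.percentile(v[k][:,0],[1,50,99]))
m=B&(Z>38)&(Z<50)&((abs(q[...,0])>140)|(abs(q[...,1])>70)); print('rim',cv2.minAreaRect(q[m].astype(np.float32)))
m=B&(Z>70)&(Z<95)&(q[...,0]<-40); print('stamp top',q[m].mean(0),Z[m].max())
p,d,_=snap('side','d10'); cv2.imwrite('pics/d10c.png',cv2.resize(p[60:220,80:260,::-1],None,fx=4,fy=3.6))
E
```

```text
[452.71008635 247.39747367 251.31635971] [-3.14154741e+00  1.45430106e-05  1.90380897e+00] 20.8 93.94074230034425
bar ((-1.2909536361694336, 0.1668243408203125), (159.2056427001953, 29.183473587036133), 89.96492767333984) 118.21109053370088
bar x [-9.03329433 -3.59556206  6.35515698]
rim ((-1.10052490234375, 0.0440826416015625), (309.5169677734375, 169.2485809326172), 0.014571201987564564)
stamp top [-78.5998962   41.96708368] 84.48978020973229
```

View pics/w10.png

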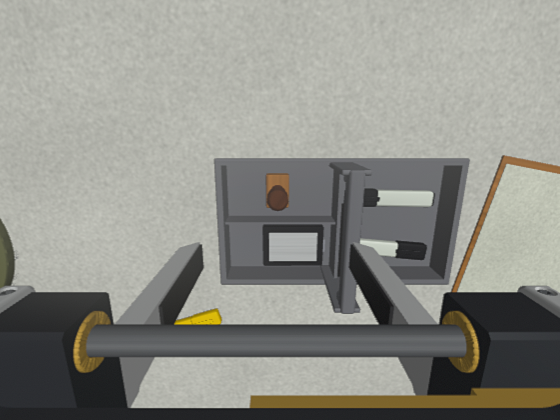

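View pics/d10c.png

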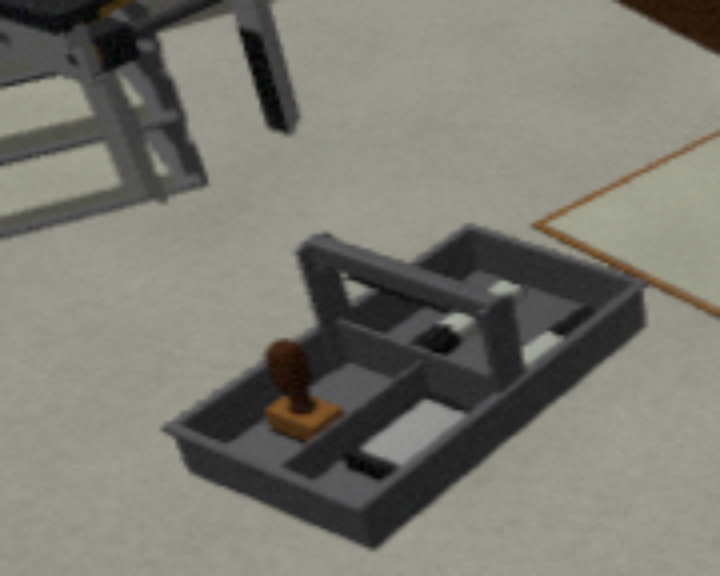

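Everything is seated: stamp at (278,192), pad at (293,245), markers at (400,198) and (395,248). Now the handle.

```bash
python3 -c "
from h import *
delta((452.7,247.4,251.3,1.904),(538.2,235.9,111,1.904))"
```

```text
tx ty tz tw: -38.8 77.0 140.3 -0.000
```

Request:
jog_arm:
  deltas: "-20 39 0 0 94; -38.8 77 10 0 94; -38.8 77 40 0 94; -38.8 77 75 0 94; -38.8 77 105 0 94; -38.8 77 125 0 94; -38.8 77 136 0 94; -38.8 77 140 0 94; -38.8 77 140 0 94; -38.8 77 140 0 60"

```text
clock: 22.15
eef_pos: [538.5, 236.0, 112.1]
eef_rot: [3.14, -0.0, 1.904]
wrist_force: [-0.3, -0.5, -0.2]
finger_gap: 86.9
```

Request:
jog_arm:
  deltas: "0 0 0 0 30; 0 0 0 0 18; 0 0 0 0 5; 0 0 0 0 5; 0 0 0 0 5; 0 0 0 0 5; 0 0 0 0 5; 0 0 0 0 5; 0 0 0 0 5; 0 0 0 0 5"
  squeeze: 20

```text
clock: 23.4
eef_pos: [538.3, 236.0, 111.4]
eef_rot: [3.141, -0.0, 1.904]
wrist_force: [3.7, 0.6, -1.9]
finger_gap: 16.0
```

Request:
jog_arm:
  deltas: "0 0 0 0 5; 0 0 0 0 5; 0 0 0 0 5; 0 0 -1 0 5; 0 0 -2 0 5; 0 0 -4 0 5; 0 0 -7 0 5; 0 0 -10 0 5; 0 0 -12 0 5; 0 0 -12 0 5"
  squeeze: 55

```text
clock: 24.65
eef_pos: [538.2, 235.9, 123.6]
eef_rot: [3.141, 0.0, 1.904]
wrist_force: [-0.4, -0.1, -6.7]
finger_gap: 15.7
```

```bash
python3 - <<'E'
from h import *
s=manip.read_state(); print(s['wrist_force'],s['moment'],s['finger_gap'],s['eef_pos'],s['eef_rot'])
p,d,_=snap('side','d11'); cv2.imwrite('pics/d11c.png',cv2.resize(p[60:220,80:260,::-1],None,fx=4,fy=3.6))
E
```

```text
[-0.35455541 -0.13976253 -6.72540788] [-0.05150551 -0.00324651 -0.0017176 ] 15.678698943081598 [538.23398508 235.91930232 123.55248863] [3.14126416e+00 6.66040700e-07 1.90379366e+00]
```

View pics/d11c.png

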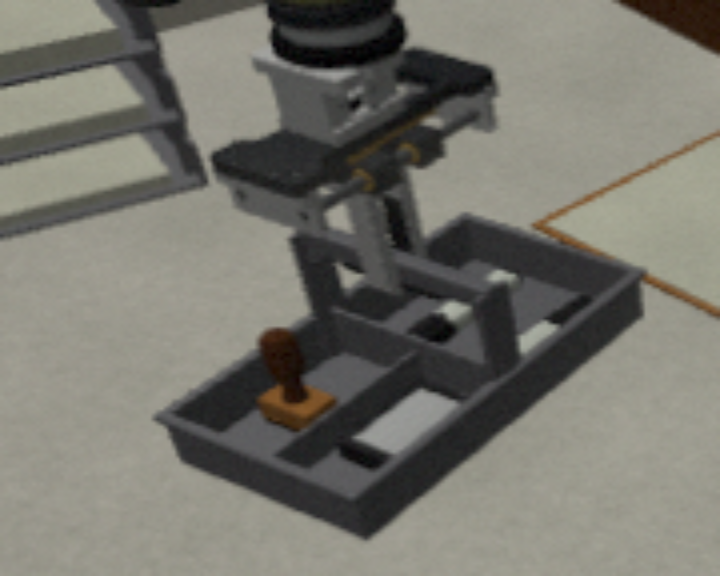

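The full weight (about 6 N) is on the gripper and the caddy looks level. I'll continue the lift slowly.

Request:
jog_arm:
  deltas: "0 0 -4 0 5; 0 0 -12 0 5; 0 0 -22 0 5; 0 0 -32 0 5; 0 0 -42 0 5; 0 0 -52 0 5; 0 0 -62 0 5; 0 0 -68 0 5; 0 0 -70 0 5; 0 0 -70 0 5"

```text
clock: 25.95
eef_pos: [538.1, 235.9, 193.2]
eef_rot: [-3.141, 0.0, 1.904]
wrist_force: [0.1, 0.1, -6.6]
finger_gap: 15.5
```

Request:
jog_arm:
  deltas: "0 0 -4 0 5; 0 0 -12 0 5; 0 0 -22 0 5; 0 0 -32 0 5; 0 0 -42 0 5; 0 0 -52 0 5; 0 0 -62 0 5; 0 0 -67 0 5; 0 0 -69 0 5; 0 0 -69 0 5"

```text
clock: 27.2
eef_pos: [538.1, 235.9, 262.2]
eef_rot: [-3.141, 0.0, 1.904]
wrist_force: [-0.5, -0.5, -5.5]
finger_gap: 15.6
```

Request:
jog_arm:
  deltas: "0 0 0 0 5; 0 0 0 0 5; 0 0 0 0 5; 0 0 0 0 5; 0 0 0 0 5; 0 0 0 0 5; 0 0 0 0 5; 0 0 0 0 5; 0 0 0 0 5; 0 0 0 0 5"

```text
clock: 28.45
eef_pos: [538.2, 235.9, 262.3]
eef_rot: [-3.142, 0.0, 1.904]
wrist_force: [-0.5, 0.4, -6.2]
finger_gap: 15.4
```

Request:
jog_arm:
  deltas: "0 0 0 0 5; 0 0 0 0 5; 0 0 0 0 5; 0 0 0 0 5; 0 0 0 0 5; 0 0 0 0 5; 0 0 0 0 5; 0 0 0 0 5; 0 0 0 0 5; 0 0 0 0 5"

```text
clock: 29.7
eef_pos: [538.2, 235.9, 262.3]
eef_rot: [-3.142, 0.0, 1.904]
wrist_force: [0.8, -0.2, -6.0]
finger_gap: 15.5
```

```bash
python3 - <<'E'
from h import *
s=manip.read_state(); print(s['wrist_force'],s['moment'],s['finger_gap'],s['eef_pos'],s['qd'])
p,d,_=snap('side','d12'); cv2.imwrite('pics/d12c.png',cv2.resize(p[20:200,60:280,::-1],None,fx=3.4,fy=3.3))
C=cloud('side',d,s)
p,d,s=snap('wrist','w12'); C=cloud('wrist',d,s); Z=C[...,2]
a=.3335; q=(C[...,:2]-[538,236])@np.array([[np.cos(a),-np.sin(a)],[np.sin(a),np.cos(a)]])
B=(d>0)&(Z>180)&(Z<210)&(((abs(q[...,0])>140)&(abs(q[...,0])<156))|((abs(abs(q[...,1])-79)<8)&(abs(q[...,0])<150)))
A=np.c_[q[B],np.ones(B.sum())]; print(B.sum(),np.linalg.lstsq(A,Z[B],rcond=None)[0])
E
```

```text
[ 0.841063   -0.16279843 -6.02417983] [-0.0146776   0.00985776 -0.01983742] 15.47467431961857 [538.16048879 235.91611122 262.34285529] [ 3.44752904e-04 -1.57407269e-05  5.80825905e-04 -2.03353863e-03
  1.04805758e-03  9.27107100e-04]
13736 [-6.89009739e-04  2.07824609e-02  1.91683953e+02]
```

View pics/d12c.png

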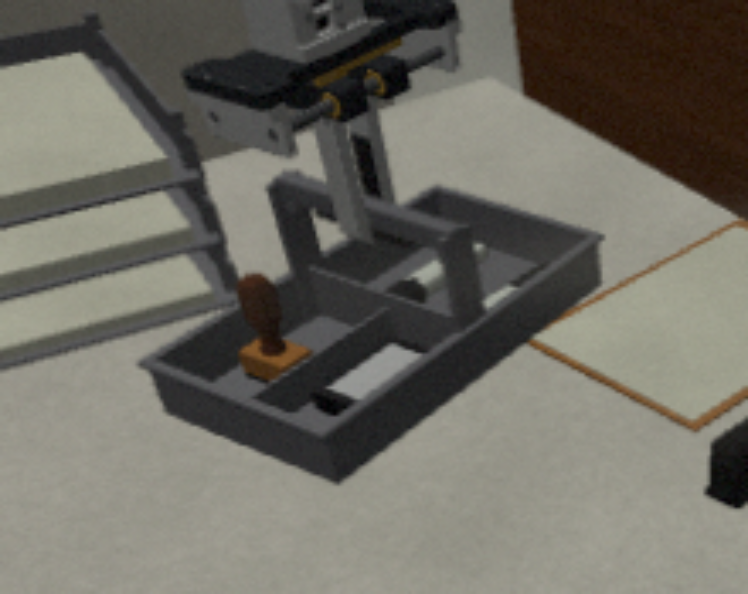

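View pics/w12.png

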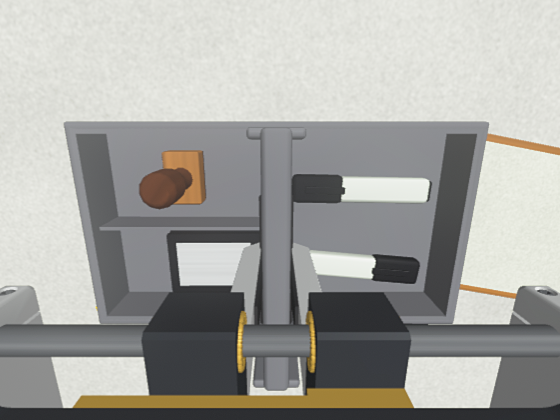

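The rim is about 192 mm up, so the underside is about 148 mm clear. Tilt is about 0.02 rad, the arm is still, the contents are in place and the grip is steady. I'm handing the job in.

```bash
python3 -c "
from h import *
print(workorder.sign_off())"
```

```text
the job is handed in; nothing more can be done
None
```

The caddy is packed, and I handed the job in with the arm still holding it level in the air. The sign-off gives no verdict, so the points below are my own measurements.

- **Packing:** I laid the loose white marker flat in the undivided half, beside the packed one. I stood the stamp upright in the free lane and released it within about 1 mm of the floor. In the last pictures both markers, the stamp and the pad are each in their own place.
- **Lift:** I pinched the hand bar at 55 N and raised the caddy slowly. After a pause of about 2.5 s:
  - the underside was about 148 mm clear of the counter;
  - tilt was about 0.02 rad;
  - the load was about 6 N, and the finger opening held steady at 15.5 mm;
  - the arm was still.
- **Left alone:** I kept away from the breath tester, stapler, mug and yellow look-alike. I saw no contact with them, but I did not re-measure their positions at the end.
- **Disagreement:** the cameras disagreed on the caddy's position by 2–4 mm. I used a value in between, and the grasp on the bar was good.

The clock read about 30 s of the 72 s allowed.

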